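# Set the overhang of the gluing board and hold it

## Robot

A 6-joint arm with a two-finger parallel gripper is mounted at the origin on the work surface; the furniture and walls round the work are solid. World frame = base frame: x ahead of the robot, y to its left, z up, the work surface at z = 0. Lengths are in m, angles in rad, forces in N, time in s.
With the tool pointing down it reaches from about 0.4 to 0.825 m from the base axis. Payload 7 kg.
Tool frame: the origin (TCP) lies on the centre line of the jaws, within the pads' length; the fingertips stand 14 mm ahead of it and the grasp point (between the pads) lies 5 mm behind it (tip_extent is the distance from the TCP to the fingertips, in m); y points along the fingers, x is the direction in which the jaws open and shut, and the axes are right-handed (so a half turn about y gives the same grasp; the last joint's range is limited). The gripper opens to 85 mm and grips with 20 to 120 N. Pads are 22 mm wide; open, the fingers measure 114 mm over their backs; the gripper's body (76 mm by 85 mm) begins 54 mm behind the grasp point. The pads swing forward as they close: fully open they stand 13 mm farther back than shut.
Start: joints at [1.442, 0.359, 0.012, 0, -1.224, -0.288], TCP at [0.273, 0.617, 0.214] pointing down, gripper open.
Joint ranges: [-3.07, 3.07], [-1.43, 2.12], [-1.02, 1.25], [-3.03, 1.67], [-3.05, -0], [-3.03, 3.03]. Speed limits (rad/s): [2.39, 2.39, 3.01, 3.14, 3.14, 3.14].

## Interface

Orientations are given as a 3x3 rotation matrix whose columns are the frame's x, y, z axes.
In Python, from bench import state, capture, get_calibration, close_job, tip_extent gives the robot as it stands.
- The arm moves only by the tool play_rows, never from a script. Its argument "rows" is a list of rows, each a list of 7 numbers: the turn, a rotation vector about the tool's x, y, z in rad, then the shift along the tool's x, y, z in m, then the finger opening in m, from 0 to 0.0854. In form: [[wx, wy, wz, tx, ty, tz, fingers], ...]. A call has 1 to 12 rows; each row is the pose to reach, as a shift and turn from the pose commanded when the call began, along the tool's axes at that moment; what a row does not reach only later rows make up. A row lasts 1/10 s, in which the tool goes at most 50 mm and 8.59 degrees, less where a joint would pass 70% of its speed; a pose out of reach is approached as far as the arm can. A call with a gripper value outside its range is refused whole. The fingers move at their own pace and stop on an object; the grip force is fixed at half the most. Time passes only in rows, so rows that repeat a pose let the fingers close. It gives the time, the measured TCP pose, the force and the opening at its end, in the units of the state.
- state(): the state, without advancing time (a new reading comes with each control period).
- capture(name): name is "side" or "top"; returns (picture, depth): 420x560x3 uint8, red, green, blue; 420x560 float32, m along the optical axis (not along the pixel's ray), 0 where there is no reading.
- get_calibration(name): a dict with "camera_matrix" (3x3 intrinsics, pixels), "k1" (the pictures are not rectified: a ray, as slopes to the right and down, at radius r is drawn at 1 + k1 r^2 times it, then the intrinsics apply), "world_to_cam" (4x4, takes a point from world to camera coordinates). Camera axes: x right, y up, looking along -z (the intrinsics and any distortion apply to the point x, -y, -z); pixel columns grow to the right and rows downward; lengths in m; the calibration is good to about 2 mm. A picture is of the moment at which its call begins. get_calibration takes no time and is no camera call.
- close_job(): hands the job in, once; it reports no verdict.
The state is a dict: "t": time; "joint_pos": joint angles; "qvel": joint speeds; "joint_torque": joint torques, N m; "tcp_pos": TCP position; "tcp_rot": TCP orientation; "wrist_force": force on the tool from outside, world axes, zero at the start; "ft_torque": the same for the moment, N m; "gripper_width": finger opening in m.
Only numpy, scipy, OpenCV 4.12 (cv2) and the standard library are available. Lean on these libraries where they do the work, as an engineer would, in place of code of your own. Each camera call takes 0.05 s, during which the arm holds its last target. There are 200 camera calls.

## Task

Draw the black-headed locking pin straight up out of the board on the gluing stand and park it in the notch of the steel bracket on the stand's side, hanging by its flange, and let go of it. Then take the board by its dark wooden grip and slide it outward along the stand until its brass front edge is level with the red pointer. It would tip over there if released, so finish while still holding it down flat on the stand, and leave the things round about alone.

Things in the scene. Friction and masses are not known exactly. Their poses are not given: they have to be found in the camera images.
- stand: wooden stand fixed to the table, top plate 190 x 110 mm, 80 mm high; origin on the table below the middle of the plate's outer edge; x points outward (the way the board slides), z up. The plate spans x = -190 to 0 mm; two aluminium rails on it, 9 mm high, 94 mm apart, guide the board. Steel bracket with notch on its +y side, gauge rail with the red pointer on its -y side
- board: loose plywood board 220 x 90 x 12 mm, 0.3 to 0.65 kg, lying on the stand between the rails (1.5 to 2 mm play each side); origin under its middle, x toward its brass front edge. At the start it overhangs the stand by 30 mm and is pinned. Once more than about 115 mm overhangs, it tips unless held
- board_front (a point): middle of the brass front edge, on the board's top face (110 mm ahead of the board's origin)
- board_handle (a point): middle of the top of the board's dark wooden grip, a block 45 mm long (along the board), 24 mm wide (across), 40 mm tall, near the board's rear end; the board's top face is 40 mm below this point
- mark (a point): inner end of the red pointer's finger, level with the board's edge (94 mm above the table), 10 mm beside the board's path; the pointer is clamped fast; x, y, z axes as the stand's. The overhang wanted is this point's x in the stand's frame (130 to 160 mm)
- pin: loose locking pin, 70 g, upright through the board into the stand: steel shank 10 mm thick, 34 mm long, tapered tip; flange 26 mm across, 4 mm thick; above it a black round head 20 mm across, 34 mm tall. Origin on its axis at the flange's underside, which rests on the board's top; z up. It sits loosely: lifted 36 mm it is free
- notch (a point): where the parked pin's origin belongs: middle of the notch at the bracket's top face, 72 mm above the table; axes as the stand's. The bracket is a slab 12 mm thick, free below; the notch is a slot 14 mm wide (along stand x), open above, below and toward stand +y; closed end 7 mm from this point toward the stand, open end 23 mm the other way
- tin_red: small round red tin, 60 mm across, 25 mm high, origin under its middle; a bystander, leave it alone
- paperweight: turned pale paperweight with a knob, 52 mm across, 46 mm high, origin under its middle; a bystander, leave it alone
- tape_roll: roll of masking tape lying flat, 96 mm across, 25 mm high, origin under its middle; a bystander, leave it alone

How it is judged:
On the way, in this order (a step that is already met when the one before it is completed fails the run):
1. the pin is drawn clear above the board, the board still in its first place (z of pin in the frame of stand above 0.127 m and x of board_front in the frame of stand below 0.045 m), for 0.1 s.
2. the pin hangs upright by its flange in the bracket's notch and is let go, the board not yet slid out (horizontal distance between pin and notch below 0.008 m and z of pin in the frame of notch between -0.004 and 0.004 m and angle between pin's own z axis and vertical below 0.15 rad and contact force between the fingers and pin below 0.2 N and x of board_front in the frame of stand below 0.06 m), for 0.2 s.
3. the board, held by the fingers, lies flat on the stand with its front edge level with the pointer (x of board_front in the frame of mark between -0.005 and 0.005 m and angle between board's own z axis and vertical below 0.05 rad and z of board in the frame of stand between 0.076 and 0.088 m and angle between the x axis of board and the x axis of stand, either way round below 0.06 rad and contact force between the fingers and board above 0.5 N), for 0.2 s.
At the end, for the whole second after the job is handed in: The pin hangs upright in the notch (within 8 mm), flange on the bracket, let go; the board's front edge is within 5 mm of the pointer along the stand; the board lies flat (0.05 rad) and still on the stand, held by the fingers (over 0.5 N), not propped by pointer or pin (all of step 3 and horizontal distance between pin and notch below 0.008 m and z of pin in the frame of notch between -0.004 and 0.004 m and angle between pin's own z axis and vertical below 0.15 rad and contact force between the fingers and pin below 0.2 N and linear speed of each of board, pin below 0.01 m/s and contact force between board and pointer below 0.3 N and contact force between board and pin below 0.3 N); the arm keeps its last pose, push and grip.
It fails at once if the board tips or comes off the stand (angle between board's own z axis and vertical above 0.15 rad or z of board in the frame of stand below 0.06 m).
It fails at once if the tin red is shifted by more than 30 mm (distance of tin_red from where it was at the start of the episode above 0.03 m).
It fails at once if the paperweight is shifted by more than 30 mm (distance of paperweight from where it was at the start of the episode above 0.03 m).
It fails at once if the tape roll is shifted by more than 30 mm (distance of tape_roll from where it was at the start of the episode above 0.03 m).
It also fails if it takes over 50 s, if anything falls off the work surface, if the arm or the gripper's body presses on something with over 40 N, if the wrist force passes 120 N, or if a joint passes its speed limit or range.

## Working session

There is one attempt and no reset: what is moved stays moved. The work goes in short steps, Python scripts to look and compute and a tool call to move; the robot and the scene stay as the last step left them, time stands still between calls to the robot, and variables do not carry over. Pictures are saved under pics/ and viewed, about 8 in all and at most 12, crops included, and the job is handed in when it is done.

Besides the shell and the picture viewer there is one more tool, called as name([rows], argument=value, ...), one row to a line, values as JSON. play_rows: Moves the arm, as the interface text tells. Its arguments: {"type":"object","properties":{"rows":{"type":"array"}},"required":["rows"]}

```bash
ls; mkdir -p pics; python3 - <<'E'
from bench import *
import cv2,numpy as np
print(state(), tip_extent)
for n in("side","top"):
    c=get_calibration(n); print(n,c)
    p,d=capture(n); np.savez(f'pics/{n}0.npz',p=p,d=d)
    cv2.imwrite(f'pics/{n}0.png',p[:,:,::-1])
    print((d>0).mean())
E
```

```text
pics
{'t': 0.0, 'joint_pos': array([ 1.44210100e+00,  3.59366150e-01,  1.10510401e-02, -3.26618562e-04,
       -1.22412854e+00, -2.88120120e-01]), 'qvel': array([-0.00066661,  0.00020847, -0.00062635,  0.0012292 , -0.00114229,
       -0.00012879]), 'joint_torque': array([-1.08273332e-03, -5.83330929e+01,  2.93393075e+01,  6.93647459e+00,
       -6.15784025e-03, -2.17958097e-05]), 'tcp_pos': array([0.2730881 , 0.61671811, 0.21267797]), 'tcp_rot': array([[-4.04951884e-01, -5.16063434e-04,  9.14337851e-01],
       [-9.14336478e-01, -1.59425774e-03, -4.04952175e-01],
       [ 1.66667121e-03, -9.99998596e-01,  1.73742054e-04]]), 'wrist_force': array([0.16327666, 0.42262264, 1.31298883]), 'ft_torque': array([-0.03365267,  0.02486635, -0.01600526]), 'gripper_width': 0.08508442784462177} 0.014
side {'camera_matrix': array([[443.64611246,   0.        , 274.09698429],
       [  0.        , 443.64611246, 214.78173505],
       [  0.        ,   0.        ,   1.        ]]), 'k1': -0.11038688077239935, 'world_to_cam': array([[ 0.8840601 , -0.46676966, -0.02374491, -0.52664771],
       [ 0.25472136,  0.43859954,  0.86182798, -0.24197757],
       [-0.39186065, -0.76795607,  0.50664456, -1.06443447],
       [ 0.        ,  0.        ,  0.        ,  1.        ]])}
0.8341241496598639
top {'camera_matrix': array([[479.71745503,   0.        , 285.52704007],
       [  0.        , 479.71745503, 212.26489171],
       [  0.        ,   0.        ,   1.        ]]), 'k1': -0.0868034026859634, 'world_to_cam': array([[-2.70368549e-02, -9.99629801e-01, -3.04449150e-03,
         5.40337128e-02],
       [ 9.96087658e-01, -2.71971312e-02,  8.40814717e-02,
        -6.44461561e-01],
       [-8.41331463e-02, -7.59281854e-04,  9.96454232e-01,
        -1.39436328e+00],
       [ 0.00000000e+00,  0.00000000e+00,  0.00000000e+00,
         1.00000000e+00]])}
0.9958928571428571
```

View pics/top0.png

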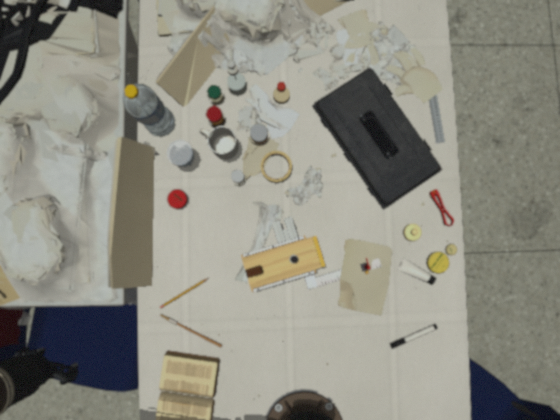

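View pics/side0.png

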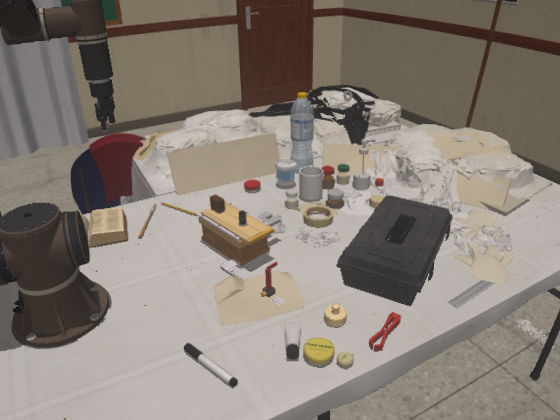

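```bash
python3 - <<'E'
import cv2
t=cv2.imread('pics/top0.png')[215:315,220:400]
s=cv2.imread('pics/side0.png')[180:310,185:315]
a=cv2.resize(t,None,fx=4.4,fy=4.4,interpolation=cv2.INTER_CUBIC);cv2.imwrite('pics/t1.png',a)
a=cv2.resize(s,None,fx=4.5,fy=4.5,interpolation=cv2.INTER_CUBIC);cv2.imwrite('pics/s1.png',a)
E
```

```text
(no output)
```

View pics/t1.png

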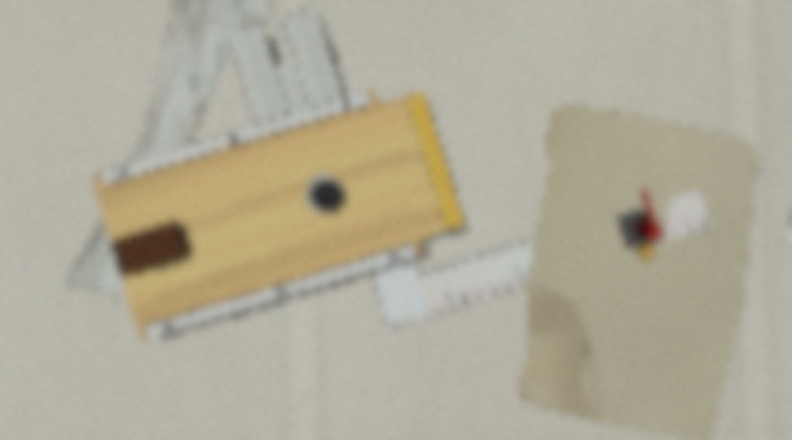

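View pics/s1.png

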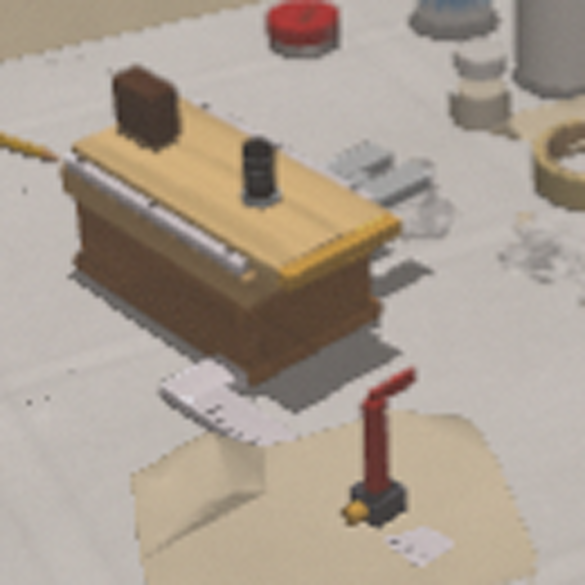

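```bash
cat > h.py <<'E'
import cv2,numpy as np
from bench import get_calibration
def cal(n):
    c=get_calibration(n); return c['camera_matrix'],c['k1'],c['world_to_cam']
def rays(n,uv):
    K,k,T=cal(n); uv=np.asarray(uv,float).reshape(-1,1,2)
    s=cv2.undistortPoints(uv,K,np.array([k,0,0,0.])).reshape(-1,2)
    d=np.c_[s[:,0],-s[:,1],-np.ones(len(s))]
    R=T[:3,:3]; return -R.T@T[:3,3], d@R      # per unit optical depth
def plane(n,uv,z):
    o,d=rays(n,uv); return o+d*((z-o[2])/d[:,2])[:,None]
def dep(n,uv,D):
    uv=np.asarray(uv).reshape(-1,2); o,d=rays(n,uv)
    i=np.rint(uv).astype(int); return o+d*D[i[:,1],i[:,0]][:,None]
def tri(uvt,uvs):
    o1,d1=rays('top',uvt);o2,d2=rays('side',uvs);d1=d1[0];d2=d2[0]
    A=np.c_[d1,-d2];x=np.linalg.lstsq(A,o2-o1,rcond=None)[0]
    a,b=o1+d1*x[0],o2+d2*x[1];return (a+b)/2,np.linalg.norm(a-b)
def proj(n,P):
    K,k,T=cal(n);P=np.atleast_2d(P)@T[:3,:3].T+T[:3,3]
    s=np.c_[P[:,0]/-P[:,2],-P[:,1]/-P[:,2]];s=s*(1+k*(s**2).sum(1))[:,None]
    return s@K[:2,:2].T+K[:2,2]
def cloud(n,D,x0,x1,y0,y1):
    u,v=np.meshgrid(np.arange(x0,x1),np.arange(y0,y1));uv=np.c_[u.ravel(),v.ravel()]
    return uv,dep(n,uv,D)
E
python3 - <<'E'
from h import *
np.set_printoptions(precision=4,suppress=True,linewidth=150)
T=np.load('pics/top0.npz');S=np.load('pics/side0.npz')
hsv=cv2.cvtColor(T['p'],cv2.COLOR_RGB2HSV);hs=cv2.cvtColor(S['p'],cv2.COLOR_RGB2HSV)
uv,P=cloud('top',T['d'],230,385,215,310)
c=hsv[uv[:,1],uv[:,0]].astype(int)
wood=(c[:,0]>12)&(c[:,0]<26)&(c[:,1]>90)&(c[:,2]>130)&(P[:,2]>.07)
print('board z med',np.median(P[wood,2]),wood.sum())
r=cv2.minAreaRect(uv[wood].astype(np.float32));b=cv2.boxPoints(r);print(r,b)
print(plane('top',b,.092))
brass=wood&(c[:,0]>=20)&(uv[:,0]>305)&(c[:,1]>170)
print('brass',brass.sum(),uv[brass].mean(0) if brass.any() else 0)
dark=(c[:,2]<110)&(P[:,2]>.08)
m=np.zeros((420,560),np.uint8);m[uv[dark,1],uv[dark,0]]=1
n,l,st,ce=cv2.connectedComponentsWithStats(m)
for i in range(1,n):
    if st[i,4]>8:
        q=P[m[uv[:,1],uv[:,0]].astype(bool)&(l[uv[:,1],uv[:,0]]==i)]
        print(st[i],ce[i],q.mean(0),np.median(q[:,2]),q[:,2].max(), cv2.minAreaRect(np.argwhere(l==i)[:,::-1].astype(np.float32)))
# height map of bracket area
H=P[:,2].reshape(95,155)
print('bracket'); print((H[0:28,44:80]*1000).astype(int))
print('pointer');print((H[36:62,128:155]*1000).astype(int))
for n,h,(x0,x1,y0,y1) in(('top',hsv,(350,400,240,290)),('side',hs,(255,290,255,305))):
    k=((h[:,:,0]<8)|(h[:,:,0]>172))&(h[:,:,1]>140);z=np.argwhere(k)[:,::-1]
    z=z[(z[:,0]>x0)&(z[:,0]<x1)&(z[:,1]>y0)&(z[:,1]<y1)];print(n,z.tolist())
E
```

```text
board z med 0.0924668164557243 2169
((283.7259826660156, 261.96649169921875), (31.910451889038086, 76.97071838378906), 72.8240966796875) [[242.2453 258.0878]
 [315.7833 235.3579]
 [325.2067 265.8452]
 [251.6686 288.5751]]
[[ 0.5144  0.1615  0.092 ]
 [ 0.5726 -0.047   0.092 ]
 [ 0.4864 -0.0707  0.092 ]
 [ 0.4286  0.137   0.092 ]]
brass 0 0
[291 256   7   7  38] [293.9211 258.9474] [0.5086 0.017  0.1309] 0.13059948302788238 0.13733740938820316 ((293.7500305175781, 258.7500305175781), (6.363960266113281, 5.656853675842285), 45.0)
[246 266  17  11 126] [254.0714 271.1429] [0.4784 0.1264 0.1314] 0.13158732324036115 0.1384921792716458 ((254.05661010742188, 271.1980895996094), (7.829551696777344, 15.933823585510254), 74.05460357666016)
bracket
[[  3   6   2 ...  -1  -1 -10]
 [  8   5   9 ...  -1   0   1]
 [  8   2   8 ...  -2  -1   0]
 ...
 [ -6  -4   2 ...  93  97  89]
 [  0  -4  -3 ...  91  97  93]
 [  1   1  -4 ...  85  93  92]]
pointer
[[  16   12   12   12   13   14   14   13   13   10    8   15    6   11    3    7    6    8    8   12    6   15   12    5    8    7   12]
 [  11   13   1
[... 3034 characters left out ...]
 12   12    9   10    8    7   22   31   13    7    8   10   12   12   10    8    4   10    1   12   10   13    9    4    7]
 [   9   15   10   19   20   10   13    9    7   11   11    7   11    6   12 1443    7    7   12    8    8    5   15   11    9    8   13]
 [  20   12   10   14   11    9   13   13   12   15   11   14   15   13   11   14   15    8   11    8    3    7   14    3   12    9   10]]
top [[366, 265], [367, 265], [366, 266], [367, 266], [368, 266], [366, 267], [367, 267], [368, 267], [366, 268], [367, 268], [368, 268]]
side [[274, 263], [275, 263], [272, 264], [273, 264], [269, 266], [268, 267], [269, 268], [266, 269], [267, 269], [268, 269], [269, 269], [267, 270], [268, 270]]
```

```bash
python3 - <<'E'
from h import *
import sys
np.set_printoptions(precision=4,suppress=True,linewidth=220,threshold=sys.maxsize)
T=np.load('pics/top0.npz');S=np.load('pics/side0.npz')
# red finger
for n,I,(x0,x1,y0,y1) in(('top',T['p'],(362,372,254,272)),('side',S['p'],(264,282,258,276))):
    a=I.astype(int);r=a[...,0]-np.maximum(a[...,1],a[...,2]);print(n);print(r[y0:y1,x0:x1])
uv,P=cloud('top',T['d'],262,312,205,252)
H=(P[:,2]*1000).astype(int).reshape(47,50);print(H[8:38,8:44])
print(T['p'][213:243,270:306,1])
E
```

```text
top
[[ 5  5  4  4  5  4  6  4  5  3]
 [ 5  4  5  6  5  4  3  4  4  4]
 [ 4  4  4  6  8  7  5  3  5  4]
 [ 5  3  7 13 17 13  7  5  4  4]
 [ 5  5  9 17 29 24 11  5  5  5]
 [ 3  3  8 17 34 33 15  7  4  4]
 [ 4  5  5 13 33 36 19  7  4  4]
 [ 5  5  7 11 27 38 23  9  5  3]
 [ 3  4  5  8 23 41 31 13  6  2]
 [ 2  3  3  6 23 44 37 16  6  3]
 [ 1  3  4 12 27 49 44 25 10  4]
 [ 4  5 13 21 42 57 56 37 18  7]
 [ 1  7 15 32 46 69 73 56 25  8]
 [ 2  3 13 28 48 73 84 69 32 11]
 [ 2  2 10 20 37 64 75 61 32 11]
 [ 2  2  6 11 21 39 44 33 19  8]
 [ 4  3  5 13 20 25 21 13  8  5]
 [ 4  5  8 18 25 26 19 11  5  3]]
side
[[ 4  5  2  4  4  4  5  4  5  4  6  6  6  8  8  7  7  7]
 [ 4  4  4  5  3  3  4  5  6  6  7  5  8  7  6  7  5  5]
 [ 6  4  4  4  5  5  4  6  7  7  9  6  7  8  8  8  7  5]
 [ 4  4  4  6  5  6  6  7  7  8  8 19 32 15  8  6  7  6]
 [ 4  3  5  6  8  7  6  8  7 17 50 63 55 16  7  7  7  8]
 [ 6  5  7  6  7  8  7 20 57 84 80 58 48 18  7  7  7  7]
 [ 7  6  6  6  6  8 22 56 85 72 54 43 43 19  8  6  7  7]
 [ 8  8  7  8 19 52 65 57 54 46 43 37 21  8  6  5  6  7]
 [ 7  8 19 49 71 79 54 47 44 48 33 10  9
[... 9732 characters left out ...]
82 184 178 179 177 178 174 173 177 178 178 174 172 173 177 178 172 174 182 171 148 159 177 177 171 164 156 154]
 [180 180 181 181 181 177 174 179 183 182 180 179 177 178 174 169 176 178 179 178 175 172 175 182 181 180 184 170 146 151 163 157 149 151 155 155]
 [181 181 181 180 182 180 176 174 180 182 180 176 175 176 168 163 177 183 182 185 183 182 181 182 177 175 172 163 146 149 155 153 151 155 158 159]
 [181 182 180 181 183 180 175 172 173 178 177 171 170 178 171 173 182 188 186 186 184 176 169 168 158 154 159 155 152 153 157 159 161 160 164 164]
 [179 181 181 182 182 179 176 169 169 176 177 170 172 181 180 182 185 182 176 173 169 158 151 151 152 152 156 159 159 160 163 162 165 166 166 166]]
```

```bash
python3 - <<'E'
from h import *
np.set_printoptions(precision=4,suppress=True,linewidth=160)
T=np.load('pics/top0.npz');S=np.load('pics/side0.npz')
# board sides: subpixel via depth/colour mask -> lines in world
uv,P=cloud('top',T['d'],230,335,225,300);hsv=cv2.cvtColor(T['p'],cv2.COLOR_RGB2HSV)
c=hsv[uv[:,1],uv[:,0]].astype(int)
w=plane('top',uv,.092)[:,:2]
m=(c[:,0]>10)&(c[:,0]<28)&(c[:,1]>85)&(P[:,2]>.075)
rgb=T['p'][uv[:,1],uv[:,0]].astype(int)
th=np.deg2rad(-74.4)
for it in range(3):
    u=np.array([np.cos(th),np.sin(th)]);v=np.array([-u[1],u[0]])
    a=w@u;b=w@v
    A=[];
    for k in np.arange(a[m].min()+.025,a[m].max()-.025,.004):
        q=m&(abs(a-k)<.002);A.append((k,b[q].min(),b[q].max()))
    A=np.array(A);s1=np.polyfit(A[:,0],A[:,1],1);s2=np.polyfit(A[:,0],A[:,2],1)
    print(np.rad2deg(th),s1,s2); th+=np.arctan((s1[0]+s2[0])/2)
u=np.array([np.cos(th),np.sin(th)]);v=np.array([-u[1],u[0]]);a=w@u;b=w@v
bc=np.median((A[:,1]+A[:,2])/2)
# front edge: saturation profile along a inside width
for lo,hi in((-.03,-.01),(-.01,.01),(.01,.03)):
    q=(b-bc>lo)&(b-bc<hi);prof=[(round(k,4),np.interp(k,a[q][np.argsort(a[q])],(rgb[q,0]-rgb[q,2])[np.argsort(a[q])])) for k in np.arange(.17,.235,.003)]
    bins=np.arange(.17,.22,.003);h=[(rgb[q&(abs(a-k)<.0025),0]-rgb[q&(abs(a-k)<.0025),2]).mean() for k in bins]
    print(np.c_[bins,h].T)
print('u',u,'v',v,'bc',bc)
# bracket
uv,P=cloud('top',T['d'],262,312,205,252);w2=plane('top',uv,.072)[:,:2];a2=w2@u;b2=w2@v
br=(P[:,2]>.058)&(P[:,2]<.082)
for k in np.arange(bc+.05,bc+.13,.004):
    q=abs(b2-k)<.002;o=np.argsort(a2[q]);print(round(k-bc,3),' '.join(f'{x*1000:.0f}{"#" if f else "."}' for x,f in zip(a2[q][o],br[q][o])))
print('pin',plane('top',[[293.9,258.9]],.13)@np.c_[np.r_[u,0],np.r_[v,0]]-[0,bc])
print('tip rows',plane('top',[[366.2,257],[366.4,258],[366.6,261],[367,264]],.094)[:,:2]@np.c_[u,v]-[0,bc])
for uvs in ([276.3,261.5],[276.3,263]):print(tri([[366.2,257.5]],[uvs]))
uv,P=cloud('top',T['d'],60,420,60,400);x=(P[:,2]>.13)&(P[:,2]<1)&(P[:,1]<.75)&(P[:,0]>.2);print('tall',x.sum());
Q=P[x]; g=np.round(Q[:,:2]/.06)
for r in np.unique(g,axis=0):
    k=(g==r).all(1)
    if k.sum()>5:print(r*.06,Q[k,2].max().round(3),end=';')
E
```

```text
-74.4 [-0.0064  0.4528] [-0.0009  0.5385]
-74.60913360182899 [-0.0031  0.4529] [0.0024 0.5385]
-74.63022522631137 [-0.0027  0.4529] [0.0027 0.5385]
[[  0.17     0.173    0.176    0.179    0.182    0.185    0.188    0.191    0.194    0.197    0.2      0.203    0.206    0.209    0.212    0.215    0.218 ]
 [ 76.1538  76.25    76.3077  76.5     78.      88.0833 105.6154 114.2143 102.1667  64.      26.9231  14.5     12.9286  12.5385  12.6667  13.0769  13.1667]]
[[  0.17     0.173    0.176    0.179    0.182    0.185    0.188    0.191    0.194    0.197    0.2      0.203    0.206    0.209    0.212    0.215    0.218 ]
 [ 74.8571  74.9231  75.5385  75.5     76.8462  87.4615 104.0714 115.     102.9231  62.8333  27.0769  15.6154  13.5833  13.3077  13.3571  13.0833  13.2857]]
[[  0.17     0.173    0.176    0.179    0.182    0.185    0.188    0.191    0.194    0.197    0.2      0.203    0.206    0.209    0.212    0.215    0.218 ]
 [ 76.0769  76.2308  75.9167  76.4545  78.5714  87.1667 106.8333 114.5    102.2308  61.5385  28.      14.8333  13.5714  13.5385  13.5     13.3077  13.4167]]
u [ 0.265  -0
[... 7042 characters left out ...]
0.0584]
 [ 0.3123 -0.0666]
 [ 0.3108 -0.0749]]
(array([ 0.5062, -0.1864,  0.0949]), np.float64(0.0005074431657542239))
(array([ 0.506 , -0.1869,  0.0909]), np.float64(0.0008532268969672885))
tall 3301
[0.24 0.54] 0.354;[0.24 0.6 ] 0.332;[0.3 0.6] 0.32;[0.42 0.48] 0.141;[0.42 0.54] 0.149;[0.48 0.  ] 0.137;[0.48 0.12] 0.138;[0.48 0.48] 0.138;[0.48 0.54] 0.147;[0.54 0.  ] 0.136;[0.54 0.48] 0.136;[0.54 0.54] 0.146;[0.6  0.48] 0.147;[0.6  0.54] 0.148;[0.66 0.48] 0.149;[0.66 0.54] 0.147;[0.72 0.48] 0.149;[0.72 0.54] 0.143;[0.78 0.48] 0.15;[0.78 0.54] 0.142;[0.84 0.48] 0.152;[0.84 0.54] 0.137;[0.9  0.36] 0.279;[0.9  0.42] 0.311;[0.96 0.36] 0.28;[0.96 0.42] 0.312;[1.02 0.18] 0.191;[1.08 0.18] 0.189;
```

play_rows([
  [0,-0.685,0,0.453,0.001,0.458,0.06],
  [0,-0.685,0,0.453,0.001,0.458,0.06],
  [0,-0.685,0,0.453,0.001,0.458,0.06],
  [0,-0.685,0,0.453,0.001,0.458,0.06],
  [0,-0.685,0,0.453,0.001,0.458,0.06],
  [0,-0.685,0,0.453,0.001,0.458,0.06],
  [0,-0.685,0,0.453,0.001,0.458,0.06],
  [0,-0.685,0,0.453,0.001,0.458,0.06],
  [0,-0.685,0,0.453,0.001,0.458,0.06],
  [0,-0.685,0,0.453,0.001,0.458,0.06],
  [0,-0.685,0,0.453,0.001,0.458,0.06],
  [0,-0.685,0,0.453,0.001,0.458,0.06],
])

```text
t: 1.3
tcp_pos: [0.4927, 0.0567, 0.2128]
tcp_rot: [[0.265, 0.0, 0.964], [-0.964, 0.0, 0.265], [-0.0, -1.0, 0.0]]
wrist_force: [1.5, 1.4, 0.6]
gripper_width: 0.0601
```

```bash
cat >> h.py <<'E'
from scipy.spatial.transform import Rotation as Ro
u=np.array([.265,-.9642,0]);v=np.array([.9642,.265,0]);BC=.4957
def W(a,b,z): return a*u+(b+BC)*v+np.r_[0,0,z]
RT=np.c_[u,[0,0,-1],v]
def go(target,R=RT):
    from bench import state
    s=state();A=s['tcp_rot'];U,_,V=np.linalg.svd(R);R=U@V
    print('t',round(s['t'],2),'tcp',s['tcp_pos'].round(4),'ab',np.round([s['tcp_pos']@u,s['tcp_pos']@v-BC],4),'F',s['wrist_force'].round(2),'w',round(s['gripper_width'],4),'q',s['joint_pos'].round(2))
    if target is not None: print('turn',Ro.from_matrix(A.T@R).as_rotvec().round(4),'shift',(A.T@(target-s['tcp_pos'])).round(4))
E
python3 - <<'E'
from h import *
np.set_printoptions(precision=4,suppress=True,linewidth=160)
go(W(.1184,-.0006,.2127))
S=np.load('pics/side0.npz')['p']
print(proj('side',[W(.1184,-.0006,.13),W(.1184,-.0006,.096),W(.1174,.0948,.072)]))
k=S.max(2)<60;z=np.argwhere(k)[:,::-1];z=z[(z[:,0]>232)&(z[:,0]<255)&(z[:,1]>205)&(z[:,1]<230)]
for y in np.unique(z[:,1]):print(y,z[z[:,1]==y,0])
E
```

```text
t 1.3 tcp [0.4927 0.0567 0.2128] ab [ 0.0759 -0.0057] F [1.49 1.4  0.59] w 0.0601 q [ 0.51  0.06 -0.37 -0.   -1.14  1.33]
turn [-0.0003  0.0003 -0.0002] shift [0.0425 0.0001 0.005 ]
[[241.9065 212.1735]
 [242.6496 222.7879]
 [268.0373 217.5151]]
212 [241 242 243]
213 [239 240 241 242 244]
214 [239 240 241 242 243 244]
217 [240 241 242 243 244]
219 [240 244]
221 [240 244]
222 [240 241 242 243 244]
223 [241 242 243 244]
```

play_rows([
  [0,0,0,0.0425,0,0.005,0.06],
  [0,0,0,0.0425,0,0.005,0.06],
  [0,0,0,0.0425,0.04,0.005,0.06],
  [0,0,0,0.0425,0.07,0.005,0.06],
  [0,0,0,0.0425,0.09,0.005,0.06],
  [0,0,0,0.0425,0.0995,0.005,0.06],
  [0,0,0,0.0425,0.0995,0.005,0.06],
])

```text
t: 2.0
tcp_pos: [0.5078, 0.019, 0.1121]
tcp_rot: [[0.265, -0.002, 0.964], [-0.964, -0.001, 0.265], [0.0, -1.0, -0.003]]
wrist_force: [0.3, 0.8, 1.1]
gripper_width: 0.0597
```

```bash
python3 - <<'E'
from h import *
from bench import capture
go(W(.1184,-.0006,.113))
p,d=capture('side');q,d2=capture('top');a=p[170:270,190:310];b=q[215:300,230:340]
cv2.imwrite('pics/g1.png',np.hstack([cv2.resize(x,(400,400*x.shape[0]//x.shape[1]),interpolation=cv2.INTER_CUBIC)[:300] for x in(a,b)])[:,:,::-1])
E
```

```text
t 2.0 tcp [0.5078 0.019  0.1121] ab [ 0.1163 -0.0011] F [0.28 0.76 1.09] w 0.0597 q [ 0.42  0.18 -0.49 -0.   -0.9   1.41]
turn [0.0026 0.0002 0.0003] shift [ 0.0021 -0.0009  0.0004]
```

View pics/g1.png

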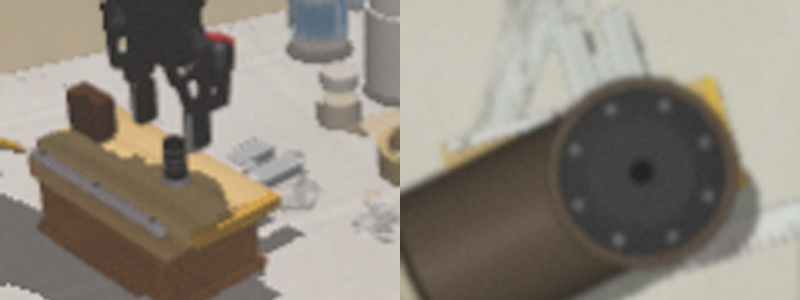

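```bash
python3 - <<'E'
from h import *
np.set_printoptions(precision=1,suppress=True)
for z in (.1,.115,.13,.15):
    for o in(-.035,.035):
        x=proj('side',W(.1163+o,-.0011,z))[0]; print(z,o,x,'crop',(x-[190,170])*400/120)
E
```

```text
0.1 -0.035 [234.  216.8] crop [146.8 156. ]
0.1 0.035 [250.2 226. ] crop [200.5 186.8]
0.115 -0.035 [233.7 212.2] crop [145.5 140.7]
0.115 0.035 [249.9 221.3] crop [199.6 171.1]
0.13 -0.035 [233.3 207.6] crop [144.3 125.2]
0.13 0.035 [249.6 216.6] crop [198.6 155.2]
0.15 -0.035 [232.8 201.3] crop [142.6 104.2]
0.15 0.035 [249.2 210.1] crop [197.3 133.6]
```

```bash
python3 - <<'E'
from h import *
from bench import capture,state
np.set_printoptions(precision=4,suppress=True,linewidth=170)
p,d=capture('side');go(None)
uv,P=cloud('side',d,215,265,170,232)
A=P@u;B=P@v-BC
k=(p[uv[:,1],uv[:,0]].max(1)<75)&(P[:,2]>.098)&(A>.05)&(A<.18)&(abs(B)<.06)
for lo in np.arange(.06,.175,.01):
    q=k&(A>=lo)&(A<lo+.01)
    if q.sum()>3:
        j=np.argsort(P[q,2])[:4];print(round(lo,3),q.sum(),'zmin',P[q,2][j],'B',B[q][j], uv[q][j].tolist())
cv2.imwrite('pics/g2.png',cv2.resize(p[165:240,205:280],(600,600),interpolation=cv2.INTER_NEAREST)[:,:,::-1])
E
```

```text
t 2.15 tcp [0.5094 0.0195 0.1143] ab [0.1162 0.0007] F [0.91 0.11 0.44] w 0.0596 q [ 0.42  0.18 -0.49  0.   -0.91  1.42]
0.06 55 zmin [0.1843 0.1868 0.1872 0.1875] B [-0.006  -0.0091 -0.0057 -0.0118] [[227, 189], [225, 188], [227, 188], [224, 188]]
0.07 13 zmin [0.1733 0.1763 0.1812 0.1818] B [ 0.0034  0.0037  0.0074 -0.0104] [[233, 193], [233, 192], [234, 190], [229, 192]]
0.08 113 zmin [0.1408 0.141  0.1412 0.1415] B [-0.0041 -0.0082  0.0085  0.0006] [[233, 205], [231, 205], [236, 203], [234, 204]]
0.09 38 zmin [0.1945 0.1974 0.1991 0.2003] B [-0.0102 -0.0081 -0.0119 -0.0059] [[231, 189], [232, 188], [231, 188], [233, 187]]
0.1 52 zmin [0.2053 0.206  0.2078 0.2086] B [-0.0082 -0.0072 -0.0093 -0.0066] [[235, 187], [236, 187], [234, 186], [236, 186]]
0.11 46 zmin [0.1013 0.1014 0.1039 0.104 ] B [-0.0065 -0.0085 -0.0077 -0.0059] [[241, 222], [240, 222], [240, 221], [241, 221]]
0.12 82 zmin [0.0983 0.1013 0.1017 0.1017] B [-0.005  -0.0026  0.0008 -0.0065] [[242, 223], [243, 222], [245, 222], [243, 223]]
0.13 85 zmin [0.2024 0.2026 0.2052 0.2059] B [ 0.012  -0.0158 -0.0153  0.0132] [[248, 189], [241, 193], [241, 192], [249, 188]]
0.14 124 zmin [0.1536 0.1593 0.1823 0.1847] B [-0.0035 -0.0028 -0.0098 -0.009 ] [[248, 209], [248, 207], [245, 200], [245, 199]]
0.15 142 zmin [0.1422 0.1457 0.1462 0.1481] B [-0.0031 -0.0034 -0.0058 -0.0024] [[249, 213], [249, 212], [248, 212], [251, 212]]
0.16 28 zmin [0.1573 0.1596 0.1609 0.165 ] B [-0.002  -0.0064 -0.0025  0.0016] [[251, 209], [250, 209], [251, 208], [252, 206]]
0.17 101 zmin [0.184  0.1849 0.1884 0.1886] B [-0.0113 -0.0088  0.0032 -0.0042] [[251, 203], [251, 202], [256, 200], [254, 201]]
```

View pics/g2.png

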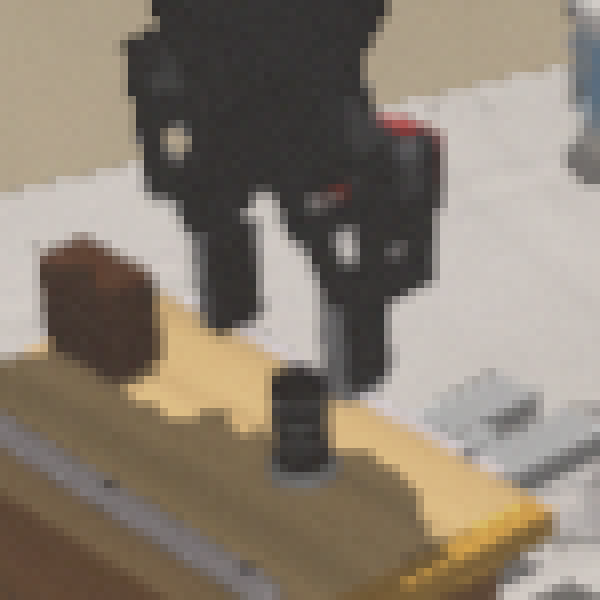

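```bash
python3 - <<'E'
from h import *
np.set_printoptions(precision=4,suppress=True,linewidth=170)
S=np.load('pics/side0.npz')
print(proj('side',[[.273,.617,.2],[.273,.617,.24]]))
uv,P=cloud('side',S['d'],80,130,80,150)
k=(S['p'][uv[:,1],uv[:,0]].max(1)<75)&(abs(P[:,0]-.273)<.08)&(abs(P[:,1]-.617)<.08)
j=np.argsort(P[k,2])[:12];print(P[k][j],uv[k][j].tolist())
E
```

```text
[[111.1279 138.5072]
 [108.9419 127.7776]]
[[0.2984 0.6553 0.2454]
 [0.2442 0.5787 0.2456]
 [0.2595 0.568  0.2456]
 [0.2563 0.5696 0.2458]
 [0.2951 0.6562 0.2458]
 [0.2886 0.6603 0.246 ]
 [0.264  0.5746 0.2463]
 [0.282  0.663  0.2465]
 [0.2916 0.6558 0.2466]
 [0.285  0.659  0.247 ]
 [0.293  0.6623 0.2483]
 [0.3024 0.6544 0.2486]] [[114, 122], [102, 131], [107, 131], [106, 131], [113, 122], [111, 122], [108, 130], [109, 122], [112, 122], [110, 122], [112, 121], [115, 121]]
```

play_rows([
  [0,0,0,0.002,0.012,-0.001,0.06],
  [0,0,0,0.002,0.024,-0.001,0.06],
  [0,0,0,0.002,0.032,-0.001,0.06],
  [0,0,0,0.002,0.032,-0.001,0.06],
])

```text
t: 2.55
tcp_pos: [0.5071, 0.0164, 0.0796]
tcp_rot: [[0.265, -0.003, 0.964], [-0.964, -0.001, 0.265], [0.0, -1.0, -0.003]]
wrist_force: [-0.7, 0.2, 1.2]
gripper_width: 0.0602
```

```bash
cat >> h.py <<'E'
def fingers(lo=.04,hi=.2,zmin=.05,bmax=.05,b0=0,D=None):
    from bench import capture
    p,d=capture('side') if D is None else D
    uv,P=cloud('side',d,190,330,150,260);A=P@u;B=P@v-BC-b0
    k=(p[uv[:,1],uv[:,0]].max(1)<75)&(P[:,2]>zmin)&(A>lo)&(A<hi)&(abs(B)<bmax)
    for l in np.arange(lo,hi,.01):
        q=k&(A>=l)&(A<l+.01)
        if q.sum()>3: print(round(l,3),q.sum(),'zmin',np.sort(P[q,2])[:4].round(4),'B',B[q].mean().round(4),'zmed',np.median(P[q,2]).round(3))
    return p
E
python3 - <<'E'
from h import *
go(W(.1184,-.0006,.08)); fingers(zmin=.09)
E
```

```text
t 2.55 tcp [0.5071 0.0164 0.0796] ab [ 0.1185 -0.0024] F [-0.73  0.17  1.21] w 0.0602 q [ 0.42  0.22 -0.53 -0.   -0.83  1.42]
turn [ 0.0027 -0.0004  0.0002] shift [-0.0001 -0.0004  0.0017]
0.05 32 zmin [0.1497 0.1541 0.1544 0.1569] B -0.0106 zmed 0.186
0.06 66 zmin [0.0928 0.1511 0.1528 0.1545] B -0.0085 zmed 0.183
0.07 9 zmin [0.1384 0.1385 0.1512 0.1514] B -0.0087 zmed 0.152
0.08 103 zmin [0.1059 0.1062 0.1069 0.1076] B -0.0057 zmed 0.137
0.09 56 zmin [0.1235 0.1265 0.1284 0.1301] B -0.0193 zmed 0.183
0.1 86 zmin [0.0967 0.0972 0.1706 0.1733] B -0.0267 zmed 0.206
0.11 109 zmin [0.0955 0.0975 0.1012 0.1027] B -0.0284 zmed 0.241
0.12 172 zmin [0.0991 0.0992 0.0997 0.1008] B -0.0258 zmed 0.238
0.13 176 zmin [0.1181 0.1723 0.1743 0.1748] B -0.0311 zmed 0.258
0.14 298 zmin [0.1394 0.152  0.1543 0.1574] B -0.0216 zmed 0.256
0.15 422 zmin [0.1104 0.1106 0.1126 0.1148] B -0.0105 zmed 0.253
0.16 198 zmin [0.1122 0.1142 0.1154 0.1162] B -0.0044 zmed 0.299
0.17 69 zmin [0.1493 0.1522 0.1538 0.1539] B -0.007 zmed 0.167
0.18 83 zmin [0.155  0.1575 0.1598 0.1618] B -0.0051 zmed 0.191
```

play_rows([
  [0,0,0,0,0,0,0.03],
  [0,0,0,0,0,0,0.01],
  [0,0,0,0,0,0,0.01],
  [0,0,0,0,0,0,0.01],
  [0,0,0,0,0,0,0.01],
  [0,0,0,0,0,0,0.01],
])

```text
t: 3.2
tcp_pos: [0.5086, 0.0169, 0.0817]
tcp_rot: [[0.265, 0.001, 0.964], [-0.964, 0.0, 0.265], [0.0, -1.0, 0.001]]
wrist_force: [-1.1, 0.6, 5.7]
gripper_width: 0.0185
```

```bash
python3 - <<'E'
from h import *
go(None); fingers(zmin=.09,lo=.08,hi=.16)
E
```

```text
t 3.2 tcp [0.5086 0.0169 0.0817] ab [ 0.1184 -0.0009] F [-1.08  0.62  5.65] w 0.0185 q [ 0.42  0.22 -0.53  0.   -0.83  1.42]
0.08 27 zmin [0.1466 0.1498 0.1516 0.152 ] B -0.0108 zmed 0.159
0.09 27 zmin [0.1432 0.1467 0.1481 0.1512] B -0.0168 zmed 0.18
0.1 164 zmin [0.0944 0.1007 0.1036 0.1066] B -0.0173 zmed 0.175
0.11 126 zmin [0.0999 0.1014 0.1056 0.1069] B -0.0263 zmed 0.235
0.12 130 zmin [0.1    0.1038 0.1066 0.11  ] B -0.0319 zmed 0.256
0.13 295 zmin [0.1081 0.1104 0.1105 0.112 ] B -0.0217 zmed 0.21
0.14 259 zmin [0.11   0.1104 0.1138 0.1139] B -0.0207 zmed 0.259
0.15 399 zmin [0.146  0.1477 0.1494 0.1495] B -0.0092 zmed 0.257
```

play_rows([
  [0,0,0,0,-0.008,0,0.01],
  [0,0,0,0,-0.018,0,0.01],
  [0,0,0,0,-0.03,0,0.01],
  [0,0,0,0,-0.045,0,0.01],
  [0,0,0,0,-0.06,0,0.01],
  [0,0,0,0,-0.06,0,0.01],
  [0,0,0,0,-0.06,0,0.01],
])

```text
t: 3.95
tcp_pos: [0.5082, 0.0169, 0.1417]
tcp_rot: [[0.265, 0.001, 0.964], [-0.964, 0.001, 0.265], [-0.0, -1.0, 0.001]]
wrist_force: [0.5, -0.1, -1.2]
gripper_width: 0.0183
```

```bash
python3 - <<'E'
from h import *
from bench import capture
go(None); p,d=capture('side'); np.savez('pics/side2.npz',p=p,d=d)
cv2.imwrite('pics/l1.png',cv2.resize(p[165:265,200:300],(600,600),interpolation=cv2.INTER_CUBIC)[:,:,::-1])
E
```

```text
t 3.95 tcp [0.5082 0.0169 0.1417] ab [ 0.1183 -0.0012] F [ 0.48 -0.11 -1.2 ] w 0.0183 q [ 0.42  0.15 -0.45 -0.   -0.97  1.42]
```

View pics/l1.png

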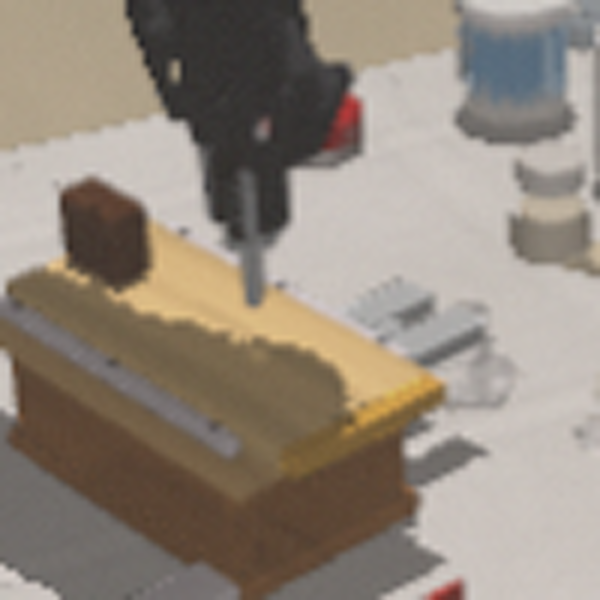

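play_rows([
  [0,0,0,-0.001,0,0.03,0.01],
  [0,0,0,-0.001,0,0.06,0.01],
  [0,0,0,-0.001,0,0.085,0.01],
  [0,0,0,-0.001,0,0.0957,0.01],
  [0,0,0,-0.001,0.02,0.0957,0.01],
  [0,0,0,-0.001,0.03,0.0957,0.01],
  [0,0,0,-0.001,0.03,0.0957,0.01],
])

```text
t: 4.7
tcp_pos: [0.5981, 0.0425, 0.109]
tcp_rot: [[0.265, -0.004, 0.964], [-0.964, -0.001, 0.265], [0.0, -1.0, -0.005]]
wrist_force: [-0.2, -0.1, -0.7]
gripper_width: 0.0185
```

```bash
python3 - <<'E'
from h import *
from bench import capture
np.set_printoptions(precision=2,suppress=True)
go(W(.1174,.0948,.0617)); p,d=capture('side'); np.savez('pics/side3.npz',p=p,d=d)
cv2.imwrite('pics/n1.png',cv2.resize(p[170:240,230:300],(700,700),interpolation=cv2.INTER_CUBIC)[:,:,::-1])
for P in ((.1184,-.0006,.152),(.1184,-.0006,.118)):print('lifted',proj('side',W(*P)))
for P in ((.1174,.0948,.122),(.1174,.0948,.088),(.1174,.0948,.072),(.1104,.0948,.072),(.1244,.0948,.072)):print((proj('side',W(*P))[0]-[230,170]+.5)*10)
E
```

```text
t 4.7 tcp [0.6  0.04 0.11] ab [0.12 0.09] F [-0.2  -0.06 -0.65] w 0.0185 q [ 0.4   0.33 -0.29 -0.   -0.96  1.44]
turn [ 0. -0.  0.] shift [-0.    0.05  0.  ]
lifted [[241.42 205.14]]
lifted [[242.17 215.95]]
[380.03 330.32]
[383.68 432.84]
[385.37 480.15]
[369.25 471.57]
[401.61 488.79]
```

View pics/n1.png

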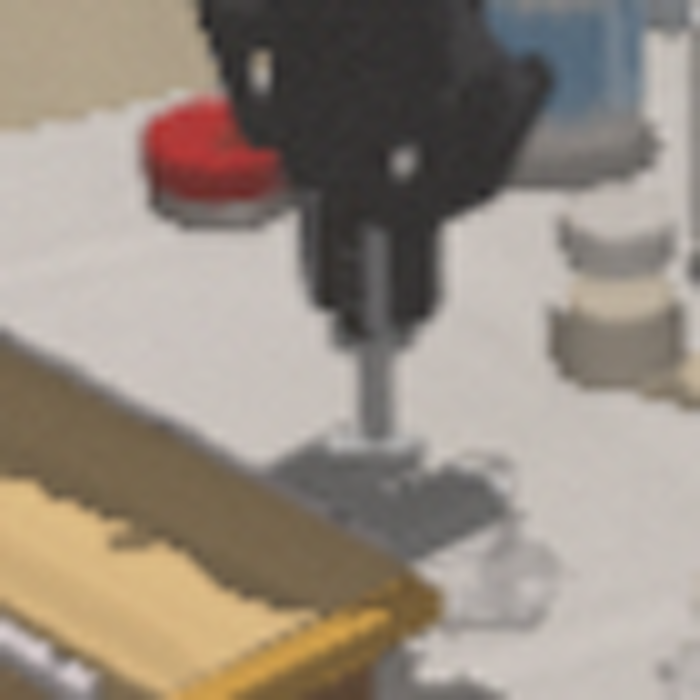

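```bash
python3 - <<'E'
from h import *
go(W(.1174,.0958,.0617))
E
```

```text
t 4.75 tcp [0.599  0.0427 0.1103] ab [0.1176 0.0932] F [ 0.69 -0.09 -0.07] w 0.0179 q [ 0.4   0.32 -0.29 -0.   -0.96  1.44]
turn [ 0.0025 -0.      0.0003] shift [-0.0002  0.0486  0.0027]
```

play_rows([
  [0,0,0,0,0.005,0.0025,0.01],
  [0,0,0,0,0.01,0.0025,0.01],
  [0,0,0,0,0.016,0.0025,0.01],
  [0,0,0,0,0.022,0.0025,0.01],
  [0,0,0,0,0.028,0.0025,0.01],
  [0,0,0,0,0.028,0.0025,0.01],
])

```text
t: 5.35
tcp_pos: [0.6019, 0.0436, 0.082]
tcp_rot: [[0.265, -0.002, 0.964], [-0.964, -0.0, 0.265], [0.0, -1.0, -0.002]]
wrist_force: [0.0, 0.4, -0.2]
gripper_width: 0.0183
```

```bash
python3 - <<'E'
from h import *
go(W(.1174,.0958,.0617))
E
```

```text
t 5.35 tcp [0.6019 0.0436 0.082 ] ab [0.1174 0.0962] F [ 0.03  0.41 -0.15] w 0.0183 q [ 0.4   0.36 -0.32 -0.   -0.9   1.44]
turn [ 0.0018 -0.0002  0.    ] shift [-0.0001  0.0203 -0.0004]
```

play_rows([
  [0,0,0,0,0.006,0,0.01],
  [0,0,0,0,0.012,0,0.01],
  [0,0,0,0,0.016,0,0.01],
  [0,0,0,0,0.019,0,0.01],
  [0,0,0,0,0.021,0,0.01],
  [0,0,0,0,0.021,0,0.01],
])

```text
t: 5.95
tcp_pos: [0.6026, 0.0438, 0.062]
tcp_rot: [[0.265, -0.0, 0.964], [-0.964, -0.0, 0.265], [0.0, -1.0, -0.0]]
wrist_force: [0.5, -0.3, -0.5]
gripper_width: 0.0186
```

```bash
python3 - <<'E'
from h import *
from bench import capture
go(W(.1174,.0958,.0617)); p,d=capture('side'); np.savez('pics/side4.npz',p=p,d=d);go(None)
fingers(lo=.07,hi=.17,zmin=.06,b0=.095,bmax=.04,D=(p,d))
E
```

```text
t 5.95 tcp [0.6026 0.0438 0.062 ] ab [0.1175 0.0969] F [ 0.53 -0.28 -0.48] w 0.0186 q [ 0.4   0.38 -0.34  0.   -0.85  1.44]
turn [0.0002 0.0001 0.0001] shift [-0.0001  0.0003 -0.0012]
t 6.0 tcp [0.6027 0.0438 0.0622] ab [0.1175 0.097 ] F [ 0.41 -0.15 -0.23] w 0.0187 q [ 0.4   0.38 -0.34  0.   -0.85  1.44]
0.07 35 zmin [0.1308 0.1359 0.137  0.1402] B -0.0052 zmed 0.156
0.08 23 zmin [0.1233 0.1289 0.1306 0.1325] B -0.0068 zmed 0.14
0.09 40 zmin [0.1234 0.1271 0.1308 0.1322] B -0.0162 zmed 0.176
0.1 167 zmin [0.0811 0.0825 0.0834 0.0858] B -0.0105 zmed 0.149
0.11 79 zmin [0.0767 0.0797 0.0837 0.0861] B -0.0193 zmed 0.192
0.12 91 zmin [0.0812 0.0892 0.1008 0.119 ] B -0.0248 zmed 0.22
0.13 253 zmin [0.0867 0.0878 0.0911 0.0927] B -0.0154 zmed 0.183
0.14 240 zmin [0.0921 0.0934 0.098  0.0988] B -0.016 zmed 0.236
0.15 307 zmin [0.1267 0.1282 0.1297 0.1313] B -0.0056 zmed 0.235
0.16 109 zmin [0.1382 0.1399 0.1418 0.1444] B -0.0012 zmed 0.273
```

play_rows([
  [0,0,0,0,0.001,-0.001,0.01],
  [0,0,0,0,0.002,-0.0015,0.01],
  [0,0,0,0,0.002,-0.0015,0.01],
])

```text
t: 6.3
tcp_pos: [0.6023, 0.0437, 0.0617]
tcp_rot: [[0.266, 0.003, 0.964], [-0.964, 0.0, 0.266], [0.0, -1.0, 0.003]]
wrist_force: [-0.7, 0.6, 6.0]
gripper_width: 0.0185
```

```bash
python3 - <<'E'
from h import *
go(None)
E
```

```text
t 6.3 tcp [0.6023 0.0437 0.0617] ab [0.1175 0.0967] F [-0.69  0.62  5.98] w 0.0185 q [ 0.4   0.38 -0.34  0.   -0.85  1.44]
```

play_rows([
  [0,0,0,0,0,0,0.03],
  [0,0,0,0,0,0,0.045],
  [0,0,0,0,0,0,0.045],
  [0,0,0,0,0,0,0.045],
  [0,0,0,0,-0.03,0,0.045],
  [0,0,0,0,-0.06,0,0.045],
  [0,0,0,0,-0.1,0,0.06],
  [0,0,0,0,-0.1,0,0.06],
])

```text
t: 7.1
tcp_pos: [0.6044, 0.044, 0.166]
tcp_rot: [[0.266, 0.009, 0.964], [-0.964, 0.002, 0.266], [0.001, -1.0, 0.009]]
wrist_force: [0.9, -0.2, 0.4]
gripper_width: 0.0601
```

```bash
python3 - <<'E'
from h import *
from bench import capture
go(None); p,d=capture('side'); np.savez('pics/side5.npz',p=p,d=d)
cv2.imwrite('pics/n2.png',cv2.resize(p[170:240,230:300],(700,700),interpolation=cv2.INTER_CUBIC)[:,:,::-1])
for P in ((.1174,.0948,.072),(.1174,.0948,.11)):print((proj('side',W(*P))[0]-[230,170]+.5)*10)
E
```

```text
t 7.1 tcp [0.6044 0.044  0.166 ] ab [0.1177 0.0987] F [ 0.89 -0.18  0.4 ] w 0.0601 q [ 0.4   0.28 -0.22  0.   -1.06  1.44]
[385.37287252 480.15126184]
[381.32801543 366.81563276]
```

View pics/n2.png

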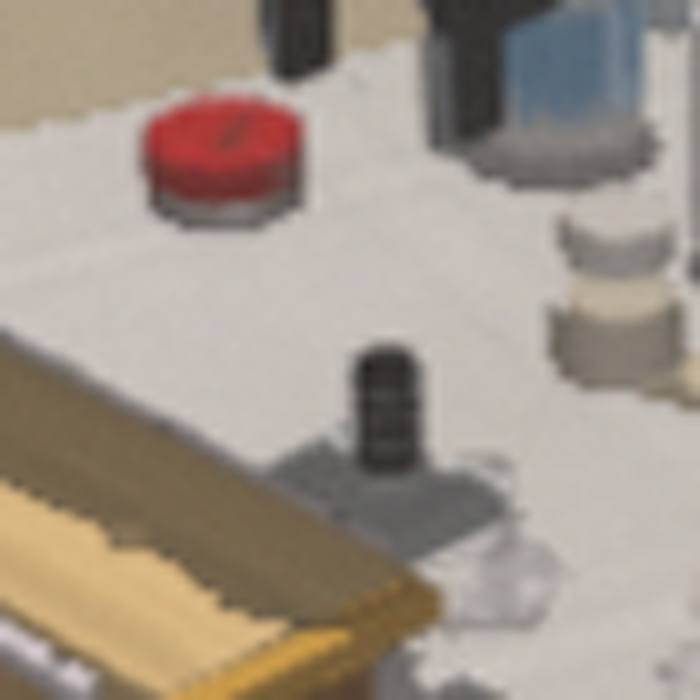

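```bash
python3 - <<'E'
from h import *
h=plane('top',[[254.06,271.17]],.132)[0];a,b=h@u,h@v-BC;print('handle',a,b,proj('side',W(a,b,.132)))
go(W(a,b,.166)); go(W(a,b,.076))
E
```

```text
handle 0.00492447417513156 -0.0009555352528253236 [[216.80875461 197.8430445 ]]
t 7.15 tcp [0.6029 0.0439 0.1632] ab [0.1174 0.0972] F [-0.26  0.04 -0.42] w 0.0601 q [ 0.4   0.28 -0.23  0.   -1.06  1.44]
turn [-0.0056  0.0002 -0.0002] shift [-0.1125 -0.0033 -0.0982]
t 7.15 tcp [0.6029 0.0439 0.1632] ab [0.1174 0.0972] F [-0.26  0.04 -0.42] w 0.0601 q [ 0.4   0.28 -0.23  0.   -1.06  1.44]
turn [-0.0056  0.0002 -0.0002] shift [-0.1125  0.0867 -0.0987]
```

play_rows([
  [0,0,0,-0.035,0,-0.03,0.08],
  [0,0,0,-0.07,0,-0.06,0.08],
  [0,0,0,-0.1,0,-0.085,0.08],
  [0,0,0,-0.1125,0,-0.098,0.08],
  [0,0,0,-0.1125,0,-0.098,0.08],
  [0,0,0,-0.1125,0.02,-0.098,0.08],
  [0,0,0,-0.1125,0.035,-0.098,0.08],
  [0,0,0,-0.1125,0.035,-0.098,0.08],
])

```text
t: 7.95
tcp_pos: [0.4756, 0.1249, 0.1228]
tcp_rot: [[0.264, -0.004, 0.964], [-0.964, -0.002, 0.264], [0.001, -1.0, -0.004]]
wrist_force: [0.3, -0.7, 0.1]
gripper_width: 0.0801
```

```bash
python3 - <<'E'
from h import *
go(W(.0049,-.001,.076)); fingers(lo=-.07,hi=.09,zmin=.1,bmax=.04); go(W(.0049,-.001,.076))
E
```

```text
t 7.95 tcp [0.4756 0.1249 0.1228] ab [ 0.0057 -0.004 ] F [ 0.3  -0.7   0.08] w 0.0801 q [ 0.66  0.14 -0.51 -0.   -0.93  1.18]
turn [ 0.0044 -0.0007  0.0012] shift [-0.0008  0.0468  0.0032]
-0.07 17 zmin [0.2002 0.2042 0.2068 0.2078] B -0.0147 zmed 0.226
-0.06 63 zmin [0.2003 0.2023 0.2028 0.2037] B -0.0122 zmed 0.228
-0.05 25 zmin [0.1712 0.1818 0.1894 0.1913] B -0.0099 zmed 0.201
-0.04 90 zmin [0.1545 0.1555 0.1555 0.1574] B -0.0063 zmed 0.18
-0.03 26 zmin [0.2051 0.208  0.2104 0.2121] B -0.0157 zmed 0.219
-0.02 35 zmin [0.1028 0.1058 0.1065 0.1087] B -0.0156 zmed 0.228
-0.01 65 zmin [0.1001 0.1044 0.1054 0.1104] B -0.0149 zmed 0.229
0.0 56 zmin [0.1008 0.1018 0.1056 0.106 ] B -0.0136 zmed 0.134
0.01 66 zmin [0.1012 0.1029 0.1047 0.1052] B -0.0197 zmed 0.245
0.02 149 zmin [0.1008 0.1011 0.1014 0.1017] B -0.0154 zmed 0.234
0.03 159 zmin [0.2054 0.2069 0.2169 0.219 ] B -0.0144 zmed 0.271
0.04 117 zmin [0.1661 0.17   0.181  0.1879] B -0.0091 zmed 0.262
0.05 62 zmin [0.1593 0.1595 0.1599 0.1608] B -0.0081 zmed 0.183
0.06 54 zmin [0.1715 0.1805 0.1823 0.1875] B -0.0095 zmed 0.231
0.07 111 zmin [0.1996 0.2018 0.202  0.2034] B -0.0061 zmed 0.231
t 8.0 tcp [0.4764 0.1252 0.124 ] ab [ 0.0056 -0.0032] F [0.47 0.69 0.1 ] w 0.0802 q [ 0.66  0.14 -0.51 -0.   -0.93  1.18]
turn [ 0.0028 -0.0004  0.0011] shift [-0.0007  0.048   0.0022]
```

play_rows([
  [0,0,0,-0.0005,0.015,0.001,0.08],
  [0,0,0,-0.0005,0.03,0.001,0.08],
  [0,0,0,-0.0005,0.042,0.001,0.08],
  [0,0,0,-0.0005,0.046,0.001,0.08],
  [0,0,0,-0.0005,0.046,0.001,0.08],
])

```text
t: 8.5
tcp_pos: [0.4777, 0.1264, 0.0789]
tcp_rot: [[0.265, -0.001, 0.964], [-0.964, -0.001, 0.265], [0.0, -1.0, -0.001]]
wrist_force: [0.8, -0.1, 0.7]
gripper_width: 0.0798
```

```bash
python3 - <<'E'
from h import *
go(W(.0049,-.001,.078)); fingers(lo=-.05,hi=.07,zmin=.1,bmax=.04)
E
```

```text
t 8.5 tcp [0.4777 0.1264 0.0789] ab [ 0.0047 -0.0016] F [ 0.76 -0.11  0.75] w 0.0798 q [ 0.66  0.2  -0.56  0.   -0.81  1.18]
turn [ 0.0009 -0.0002  0.0005] shift [0.0002 0.0009 0.0006]
-0.05 16 zmin [0.1335 0.1437 0.145  0.1498] B -0.0072 zmed 0.156
-0.04 76 zmin [0.1118 0.1128 0.1131 0.114 ] B -0.0051 zmed 0.137
-0.03 26 zmin [0.1206 0.1668 0.1672 0.1676] B -0.0129 zmed 0.178
-0.02 39 zmin [0.1014 0.1018 0.1047 0.1048] B -0.0159 zmed 0.185
-0.01 81 zmin [0.102  0.1029 0.1049 0.1101] B -0.0183 zmed 0.192
0.0 85 zmin [0.1    0.1015 0.1032 0.1033] B -0.0207 zmed 0.204
0.01 98 zmin [0.1009 0.1037 0.104  0.1079] B -0.0226 zmed 0.212
0.02 168 zmin [0.1017 0.1022 0.1023 0.1037] B -0.0193 zmed 0.218
0.03 270 zmin [0.1638 0.1659 0.1716 0.1729] B -0.0108 zmed 0.246
0.04 154 zmin [0.1399 0.1444 0.1463 0.147 ] B -0.0082 zmed 0.241
0.05 76 zmin [0.1159 0.1175 0.1176 0.1189] B -0.0061 zmed 0.143
0.06 50 zmin [0.1493 0.1559 0.157  0.1592] B -0.0079 zmed 0.186
```

play_rows([
  [0,0,0,0,0,0,0.06],
  [0,0,0,0,0,0,0.04],
  [0,0,0,0,0,0,0.035],
  [0,0,0,0,0,0,0.035],
  [0,0,0,0,0,0,0.035],
  [0,0,0,0,0,0,0.035],
])

```text
t: 9.15
tcp_pos: [0.4783, 0.1273, 0.08]
tcp_rot: [[0.265, 0.002, 0.964], [-0.964, 0.001, 0.265], [-0.001, -1.0, 0.002]]
wrist_force: [-2.2, 2.4, 5.4]
gripper_width: 0.0441
```

```bash
cat >> h.py <<'E'
def front():   # brass front edge in top view, a at plane .092 (half-level), for several b strips
    from bench import capture
    p,d=capture('top');uv,_=cloud('top',d,280,390,225,300)
    w=plane('top',uv,.092);a=w@u;b=w@v-BC;c=p[uv[:,1],uv[:,0]].astype(int);g=c[:,0]-c[:,2]
    for lo in np.arange(-.04,.041,.02):
        q=abs(b-lo)<.008;bins=np.arange(.17,.36,.002)
        h=np.array([g[q&(abs(a-k)<.003)].mean() for k in bins]);i=h.argmax()
        bg=h[i+8:i+14].mean();t=(h[i]+bg)/2;j=i+np.argmax(h[i:]<t)
        print(round(lo,2),'front a',round(bins[j-1]+.002*(h[j-1]-t)/(h[j-1]-h[j]),4),'peak',round(h[i]))
    return p
E
python3 - <<'E'
from h import *
go(None);p=front()
E
```

```text
t 9.15 tcp [0.4783 0.1273 0.08  ] ab [ 0.004  -0.0008] F [-2.2   2.38  5.41] w 0.0441 q [ 0.66  0.2  -0.56  0.   -0.81  1.18]
-0.04 front a 0.1982 peak 95
-0.02 front a 0.1981 peak 122
0.0 front a 0.1983 peak 121
0.02 front a 0.1987 peak 122h.py:50: RuntimeWarning: Mean of empty slice.
  h=np.array([g[q&(abs(a-k)<.003)].mean() for k in bins]);i=h.argmax()
  ret = ret.dtype.type(ret / rcount)
Traceback (most recent call last):
  File "h.py", line 52, in front
    print(round(lo,2),'front a',round(bins[j-1]+.002*(h[j-1]-t)/(h[j-1]-h[j]),4),'peak',round(h[i]))
                                                                                        ~~~~~^^^^^^
ValueError: cannot convert float NaN to integer
```

play_rows([
  [0,0,0,0.005,0,0,0.035],
  [0,0,0,0.012,0,0,0.035],
  [0,0,0,0.02,0,0,0.035],
  [0,0,0,0.028,0,0,0.035],
  [0,0,0,0.036,0,0,0.035],
  [0,0,0,0.044,0,0,0.035],
  [0,0,0,0.052,0,0,0.035],
  [0,0,0,0.058,0,0,0.035],
  [0,0,0,0.06,0,0,0.035],
  [0,0,0,0.06,0,0,0.035],
])

```text
t: 10.2
tcp_pos: [0.4947, 0.0694, 0.0801]
tcp_rot: [[0.265, 0.002, 0.964], [-0.964, 0.001, 0.265], [-0.001, -1.0, 0.003]]
wrist_force: [0.1, 2.2, 5.9]
gripper_width: 0.0441
```

```bash
sed -i 's/round(h\[i\])/h[i]/; s/h.argmax()/np.nanargmax(h)/;s/h\[i+8:i+14\].mean()/h[i+6:i+10].mean()/' h.py; python3 -W ignore - <<'E'
from h import *
go(None);p=front()
E
```

```text
t 10.2 tcp [0.4947 0.0694 0.0801] ab [ 0.0642 -0.0003] F [0.05 2.2  5.93] w 0.0441 q [ 0.53  0.2  -0.55  0.   -0.82  1.31]
-0.04 front a 0.2583 peak 98.0
-0.02 front a 0.2581 peak 122.3076923076923
0.0 front a 0.2583 peak 123.41666666666667
0.02 front a 0.2585 peak 122.08333333333333
0.04 front a 0.258 peak 103.0
```

play_rows([
  [0,0,0,0.006,0.0003,0,0.035],
  [0,0,0,0.014,0.0005,0,0.035],
  [0,0,0,0.022,0.0005,0,0.035],
  [0,0,0,0.03,0.0005,0,0.035],
  [0,0,0,0.038,0.0005,0,0.035],
  [0,0,0,0.045,0.0005,0,0.035],
  [0,0,0,0.05,0.0005,0,0.035],
  [0,0,0,0.05,0.0005,0,0.035],
])

```text
t: 11.05
tcp_pos: [0.5085, 0.0214, 0.0801]
tcp_rot: [[0.265, 0.003, 0.964], [-0.964, 0.001, 0.265], [-0.0, -1.0, 0.004]]
wrist_force: [0.5, 3.0, 9.2]
gripper_width: 0.0441
```

```bash
python3 -W ignore - <<'E'
from h import *
from bench import capture
np.set_printoptions(precision=4,suppress=True,linewidth=170)
go(None);p=front()
a=p[:,:,:].astype(int);r=a[...,0]-np.maximum(a[...,1],a[...,2]);print(r[254:268,358:374])
s,d=capture('side');np.savez('pics/fin.npz',t=p,s=s,d=d)
i1=cv2.resize(p[225:290,290:380],(400,289),interpolation=cv2.INTER_CUBIC);i2=cv2.resize(s[185:285,215:315],(400,400),interpolation=cv2.INTER_CUBIC)
c=np.zeros((400,800,3),np.uint8);c[:289,:400]=i1;c[:,400:]=i2;cv2.imwrite('pics/f1.png',c[:,:,::-1])
E
```

```text
t 11.05 tcp [0.5085 0.0214 0.0801] ab [0.1142 0.0003] F [0.5  3.   9.19] w 0.0441 q [ 0.43  0.22 -0.53  0.   -0.82  1.41]
-0.04 front a 0.3084 peak 94.0
-0.02 front a 0.3084 peak 123.0
0.0 front a 0.3084 peak 124.15384615384616
0.02 front a 0.3081 peak 123.61538461538461
0.04 front a 0.3085 peak 118.77777777777777
[[23 23 21 17 13  8  5  5  5  5  5  4  3  5  6  5]
 [15 13 11  8  8  5  5  5  6  3  4  4  4  5  5  6]
 [ 8  6  6  6  6  5  5  9 10  7  7  5  5  4  6  4]
 [ 5  5  4  4  5  5  7 13 19 14  6  5  6  4  4  6]
 [ 4  4  6  5  5  4  9 20 32 26 10  5  5  5  3  6]
 [ 6  5  4  6  5  6  6 18 38 34 14  6  5  4  3  3]
 [ 4  6  6  5  5  4  6 15 35 39 18  7  5  4  2  0]
 [ 6  5  4  5  4  3  5 11 31 41 26 11  6  4  3  2]
 [ 4  5  3  4  4  4  7  9 27 44 34 15  6  2  1  1]
 [ 5  4  2  3  3  4  4  9 27 49 40 19  6  3  2  1]
 [ 3  3  3  1  2  4  5 12 32 53 47 26 10  5  3  3]
 [ 4  4  3  3  2  6 13 23 44 62 60 41 19  7  4  3]
 [ 4  5  3  3  2  7 18 32 54 76 80 59 29 10  3  3]
 [ 5  5  4  5  3  4 14 31 52 82 93 72 38 10  3  2]]
```

View pics/f1.png

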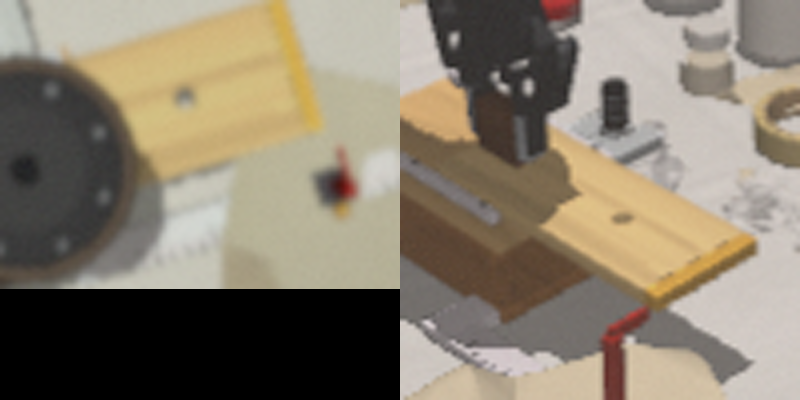

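```bash
python3 -W ignore - <<'E'
from h import *
np.set_printoptions(precision=4,suppress=True,linewidth=170)
F=np.load('pics/fin.npz')
p=F['t'].astype(int);r=np.clip(p[...,0]-np.maximum(p[...,1],p[...,2])-6,0,None)
for y in range(257,263):
    x=np.arange(363,372);c=(r[y,363:372]*x).sum()/r[y,363:372].sum();P=plane('top',[[c,y]],.094)[0];print('top',y,round(c,2),round(P@u,4),round(P@v-BC,4))
s=F['s'].astype(int);r=np.clip(s[...,0]-np.maximum(s[...,1],s[...,2])-12,0,None)
print(r[258:272,262:282])
for y in range(261,268):
    x=np.arange(262,282);k=r[y,262:282];q=x[k>20]
    if len(q):
        for e in (q.min(),q.max()):P=plane('side',[[e,y]],.094)[0];print('side',y,e,round(P@u,4),round(P@v-BC,4))
# side: brass upper edge in z=.092 plane
g=s[...,0]-s[...,2];uv,P=cloud('side',F['d'],265,310,240,265)
w=plane('side',uv,.092);a=w@u;b=w@v-BC;gg=g[uv[:,1],uv[:,0]]
for lo in(-.03,-.01,.01,.03):
    q=abs(b-lo)<.006;bins=np.arange(.29,.34,.003);print(lo,[(round(k,3),int(gg[q&(abs(a-k)<.002)].mean()),int(s[uv[:,1],uv[:,0],0][q&(abs(a-k)<.002)].mean())) for k in bins if (q&(abs(a-k)<.002)).any()])
E
```

```text
top 257 365.97 0.3139 -0.0554
top 258 366.12 0.3135 -0.0582
top 259 366.4 0.3134 -0.0611
top 260 366.61 0.3131 -0.0639
top 261 366.94 0.3132 -0.0668
top 262 367.16 0.3129 -0.0697
[[ 0  0  0  0  0  0  0  0  0  0  4  6  6  7 16 27 34 37 34 21]
 [ 0  0  0  0  0  0  0  0  0  0  0  1  6  7 10 15 21 23 19 13]
 [ 0  0  0  0  0  0  0  0  0  0  0  0  0  5 11 13 15 15 13 14]
 [ 0  0  0  0  0  0  0  0  0  0  0  0  0 12 31 18 14 14 17 11]
 [ 0  0  0  0  0  0  0  0  0  0  0  8 53 71 51 15  6  8  2  0]
 [ 0  0  0  0  0  0  0  0  0  8 61 97 80 52 40 13  0  0  0  0]
 [ 0  0  0  0  0  0  0  0 11 57 87 69 50 37 32 12  0  0  0  0]
 [ 0  0  0  0  0  0  9 53 72 54 47 39 39 29 12  0  0  0  0  0]
 [ 0  0  0  0  9 51 80 78 49 40 34 41 32  0  0  0  0  0  0  0]
 [ 0  0  0  0 12 54 58 47 37 37 29 11  0  0  0  0  0  0  0  0]
 [ 0  0  0  9 37 38 34 52 55 10  0  0  0  0  0  0  0  0  0  0]
 [ 0  0  0 33 76 76 82 76 35  4  0  0  0  0  0  0  0  0  0  0]
 [ 0  0  0 25 52 67 67 47 26  6  0  0  0  0  0  0  0  0  0  0]
 [ 0  0  0 14 37 44 42 38 12  5  4  3  3  2  2  0  0  0  0  0]]
side 261 276 0.3107 -0.0555
side 261 2
[... 1724 characters left out ...]
9), (np.float64(0.323), 15, 202), (np.float64(0.326), 13, 205), (np.float64(0.329), 13, 205), (np.float64(0.332), 13, 204), (np.float64(0.335), 14, 204), (np.float64(0.338), 13, 204)]
0.03 [(np.float64(0.29), 85, 218), (np.float64(0.293), 84, 211), (np.float64(0.296), 95, 191), (np.float64(0.299), 124, 204), (np.float64(0.302), 129, 208), (np.float64(0.305), 127, 204), (np.float64(0.308), 95, 163), (np.float64(0.311), 68, 129), (np.float64(0.314), 61, 125), (np.float64(0.317), 43, 150), (np.float64(0.32), 21, 188), (np.float64(0.323), 14, 202), (np.float64(0.326), 13, 204), (np.float64(0.329), 12, 204), (np.float64(0.332), 12, 204), (np.float64(0.335), 12, 204), (np.float64(0.338), 12, 204)]
```

play_rows([
  [0,0,0,0.0025,0,0,0.035],
  [0,0,0,0.0047,0,0,0.035],
  [0,0,0,0.0047,0,0,0.035],
  [0,0,0,0.0047,0,0,0.035],
  [0,0,0,0.0047,0,0,0.035],
  [0,0,0,0.0047,0,0,0.035],
])

```text
t: 11.75
tcp_pos: [0.5096, 0.0174, 0.08]
tcp_rot: [[0.266, 0.003, 0.964], [-0.964, 0.002, 0.266], [-0.001, -1.0, 0.004]]
wrist_force: [-1.5, 6.4, 9.9]
gripper_width: 0.0441
```

```bash
python3 -W ignore - <<'E'
from h import *
from bench import capture
np.set_printoptions(precision=4,suppress=True,linewidth=170)
go(None);p=front();s,d=capture('side');go(None)
# flatness from side depth: wood/brass pixels
uv,P=cloud('side',d,225,305,205,262);h=cv2.cvtColor(s,cv2.COLOR_RGB2HSV)[uv[:,1],uv[:,0]].astype(int)
A=P@u;B=P@v-BC;k=(h[:,0]>10)&(h[:,0]<28)&(h[:,1]>80)&(abs(B)<.04)&(A>.1)&(A<.305)&(abs(P[:,2]-.092)<.02)
c=np.linalg.lstsq(np.c_[A[k],B[k],np.ones(k.sum())],P[k,2],rcond=None)[0];print('plane',c,k.sum(),np.median(P[k,2]))
# parked pin head
m=(s[uv[:,1],uv[:,0]].max(1)<60)&(P[:,2]>.078)&(P[:,2]<.115)&(abs(A-.1174)<.03)&(abs(B-.095)<.03);print('pin',A[m].mean(),B[m].mean(),P[m,2].max(),m.sum())
cv2.imwrite('pics/f2.png',cv2.resize(s[150:300,200:350],(600,600),interpolation=cv2.INTER_CUBIC)[:,:,::-1])
E
```

```text
t 11.75 tcp [0.5096 0.0174 0.08  ] ab [0.1183 0.0003] F [-1.53  6.4   9.93] w 0.0441 q [ 0.42  0.22 -0.53 -0.   -0.82  1.42]
-0.04 front a 0.3128 peak 89.66666666666667
-0.02 front a 0.3126 peak 122.66666666666667
0.0 front a 0.3126 peak 122.91666666666667
0.02 front a 0.3127 peak 122.75
0.04 front a 0.3126 peak 121.75
t 11.85 tcp [0.5096 0.0174 0.08  ] ab [0.1183 0.0003] F [-1.42  6.42 10.32] w 0.0444 q [ 0.42  0.22 -0.53 -0.   -0.82  1.42]
plane [-0.0037  0.0024  0.0937] 1206 0.0929228603317433
pin 0.12135838022511349 0.09246806015677084 0.11291100272615451 23
```

View pics/f2.png

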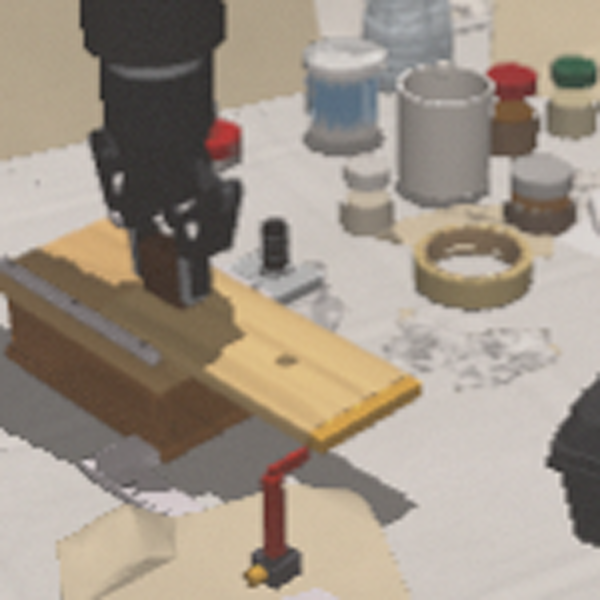

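```bash
python3 -c "from bench import close_job;print(close_job())"
```

```text
the job is handed in; nothing more can be done
None
```

I parked the pin in the bracket's notch and let go of it. Then I slid the board out by its grip to the pointer and handed the job in still holding it. The clock stood at about 12 s; no verdict is reported.

**Last checks**
- **Board position:** the front edge is at 312.7 mm along my slide axis. The pointer is at about 312.5 mm in the side view and 313.4 mm in the top view, so they are level within about 1 mm (5 mm allowed).
- **Flatness:** the board's top is at 92.9 mm, with a slope of about 0.004 rad.
- **Grip:** the fingers close on 44 mm of the grip, with about 10 N of downward hold.
- **Pin:** it stands upright in the notch, flange on the bracket and clear of the fingers. The side view puts it roughly 2 to 5 mm from the measured notch (8 mm allowed).
- **Bystanders:** I never went near the tin, paperweight or tape roll. The last picture shows the tape roll undisturbed and part of a red lid behind the gripper, but I did not measure any of their positions.

**Disagreement:** the camera showed the open fingertips about 28–32 mm above the reported TCP height. The interface text puts them 14 mm ahead of it, that is, below. I trusted the camera for the grasp depths, and the contact forces bore that out.

I viewed 10 pictures.

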